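# Close the refilled pearl shaker and take off its dust cap

### The arm

A 6-joint arm with a two-finger parallel gripper is mounted at the origin on the work surface. World frame = base frame: x ahead of the robot, y to its left, z up, the work surface at z = 0. Lengths are in m, angles in rad, forces in N, time in s.
With the tool pointing down it reaches from about 0.225 to 0.725 m from the base axis. Payload 3.1 kg.
Tool frame: the origin (TCP) lies on the centre line of the jaws, within the pads' length; the fingertips stand 11 mm ahead of it and the grasp point (between the pads) lies 8 mm behind it (tips_ahead is the distance from the TCP to the fingertips, in m); z points along the fingers, y is the line along which they close (so a half turn about z gives the same grasp; the last joint's range is limited). The gripper opens to 85 mm and grips with 20 to 120 N. Pads are 22 mm wide; open, the fingers measure 114 mm over their backs; the gripper's body (76 mm by 85 mm) begins 54 mm behind the grasp point. The pads swing forward as they close: fully open they stand 13 mm farther back than shut.
Start: joints at [0.98, 0.048, 0.099, 1.622, 0, 1.443], TCP at [0.234, 0.47, 0.242] pointing down, gripper open.
Joint ranges: [-2.91, 2.91], [-0.99, 1.94], [-1.21, 1.42], [-2.12, 2.29], [-1.49, 1.47], [-3.14, 3.14]. Speed limits (rad/s): [2.79, 2.79, 3.14, 3.14, 3.14, 3.14].

### API

Orientations are given as a 3x3 rotation matrix whose columns are the frame's x, y, z axes.
In Python, from station import * gives the robot as it stands.
- The arm moves only by the tool jog_arm, never from a script. Its argument "targets" is a list of rows, each an object with "delta_pos": the shift along the tool's x, y, z in mm, a list of three; "delta_rot": the turn, a rotation vector about the tool's x, y, z in rad, a list of three; "gripper": the opening, from 0 (shut) to 1 (fully open). A call has 1 to 12 rows; each row shifts and turns the commanded pose from where the row before left it, along the tool's axes as they then stand; what a row does not reach is not made up. A row lasts 1/10 s, in which the tool goes at most 50 mm and 8.59 degrees, less where a joint would pass 70% of its speed; a pose out of reach is approached as far as the arm can. A call with a gripper value outside its range is refused whole. The fingers move at their own pace and stop on an object; "newtons" is the grip in N (left out, the last holds). Time passes only in rows, so rows that do not move let the fingers close. It gives the time, the measured TCP pose, the force, the opening and the grip force at its end, in the units of the state.
- read_state(): the state, without advancing time (a new reading comes with each control period).
- capture(name): name is "scene" or "top" or "wrist"; returns a dict with "img" (480x640x3 uint8, blue, green, red), "camera_matrix" (3x3 intrinsics, pixels), "rvec" (rotation vector, rad) and "tvec" (3), from world to camera coordinates, as OpenCV has them. Camera axes: x right, y down, z forward; pixel columns grow to the right and rows downward; lengths in m; the calibration is good to about 2 mm. A picture is of the moment at which its call begins. There is no depth.
- job_done(): hands the job in; it is judged then, once.
Trained networks look in the newest picture that a camera, given by its name, has taken for a name from the list of things; names that differ only in an ending like _2 or _b are one class to them, and where a whole thing is asked for, a point or a joint stands for the part that bears it (a point fixed in the world has none). Each returns a list of dicts, best first, with "conf" (0 to 1); they miss things now and then, are a little off and sometimes report something else, mostly with a low value. They report only what shows in the picture. A call takes as long as a camera call.
- spot_in(camera, label): "bbox" ([left, top, right, bottom] in pixels, round what is visible of it).
- silhouettes(camera, label): "mask" (480x640 bool, what is visible of it) and "bbox" ([left, top, right, bottom] in pixels, round what is visible of it).
- mark_of(camera, label): "at" ([column, row] in pixels: a listed point, or the origin of a listed thing).
The state is a dict: "time": time; "joints": joint angles; "qvel": joint speeds; "effort": joint torques, N m; "position": TCP position; "ee_rot": TCP orientation; "contact_force": force on the tool from outside, world axes, zero at the start; "wrist_torque": the same for the moment, N m; "width": finger opening in m; "gripper_force": force on a finger pad.
Only numpy, scipy, OpenCV 4.12 (cv2) and the standard library are available. Lean on these libraries where they do the work, as an engineer would, in place of code of your own. Each camera call takes 0.05 s, during which the arm holds its last target. There are 200 camera calls.

### The job

The steel sugar-pearl shaker has been refilled and stands open; beside it on the counter its sifter lid stands with the black dust cap still over it. Lower lid and cap together, as one, gently into the mouth of the can until the lid is fully home, then let go of the lid and lift only the dust cap straight off, leaving the lid seated and undisturbed and the can upright where it stood. Finish still holding the cap up in the gripper, well above the top of the shaker, with the other things on the counter left alone.

Things in the scene. Friction and masses are not known exactly. Their poses are not given: they have to be found in the camera images.
- can: Open shaker can, upright, loose: plain round steel, 58 mm outer diameter, 85 mm tall, wall 2.5 mm (mouth 53 mm), no handle, filled with white sugar pearls to 55 mm above its underside, about 0.26 kg. Origin at the centre of its underside, z up its axis; rim at z = 85 mm.
- lid: Steel sifter lid (inner lid), 75 g, stands on its plug, cap on top. Origin: centre of the plug's underside, z up. z 0-12 mm: plug, 41 mm wide at its foot, 49 from z 8, drops freely into the can; z 12-26: knurled collar, 62 mm wide, lands on the can's rim; z 26-44: sifter boss with holes, 48 to 38 mm wide, under the cap. Fully home the origin is 73 mm above the can's, on its axis.
- cap: Black plastic dust cap (outer lid), 28 g: upside-down cup, 56 mm wide, 34 mm tall, wall 2.5 mm, loose over the boss; its rim rests on the lid's collar, which stands out 3 mm beyond it. Nothing locks it: the cap lifts off alone; the lid raised by its collar carries the cap. Origin: centre of its rim (underside), z up; on the lid it is 26 mm above the lid's origin, the top 60 mm.
- full_shaker: Bystander: another shaker of the same make, complete and capped, 62 mm diameter, 133 mm tall. Origin at the centre of its underside.
- ramekin_a: Bystander: glass ramekin, 85 mm diameter, 45 mm tall. Origin at the centre of its underside.
- ramekin_b: Bystander: the other glass ramekin, the same size. Origin at the centre of its underside.
- embosser: Bystander: blue plastic fondant embosser, a stamp standing on its 52 mm round face, 62 mm tall. Origin at the centre of its underside.
- chopstick_rest: Bystander: small bamboo chopstick rest, 60 x 18 x 15 mm, long along its x. Origin at the centre of its underside.
- cake_lifter: Bystander: steel offset cake lifter lying flat, blade 150 x 58 mm towards its +x (x = -5 to 149 mm), black handle towards its -x as far as x = -160 mm, 40 mm high. Origin under the heel of the blade.
- cutter: Bystander: steel ring cutter, 68 mm diameter, 32 mm tall, open at both ends. Origin at the centre of its underside.

How it is judged:
By the outcome, as a careful person would: the job done as asked, in the order asked, and still so for the second after the job is handed in, while the arm keeps its last pose, push and grip.
It also fails if it takes over 58 s, if anything falls off the work surface, if the arm or the gripper's body presses on something with over 40 N, if the wrist force passes 120 N, or if a joint passes its speed limit or range.

## Working session

There is one attempt and no reset: what is moved stays moved. The work goes in short steps, Python scripts to look and compute and a tool call to move; the robot and the scene stay as the last step left them, time stands still between calls to the robot, and variables do not carry over. Pictures are saved under pics/ and viewed, at most 10 in all, crops included, and the job is handed in when it is done.

Besides the shell and the picture viewer there is one more tool, called after "Call:" as name(argument=value, ...), one argument or row to a line, values as JSON. jog_arm: Moves the arm, as the interface text tells. Its arguments: {"type":"object","properties":{"targets":{"type":"array"},"newtons":{"type":"number"}},"required":["targets"]}

```bash
mkdir -p pics; cat > h.py <<'E'
from station import *
import numpy as np, cv2
def cam(c):
    R=cv2.Rodrigues(np.array(c["rvec"],float))[0]; t=np.array(c["tvec"],float).ravel(); return np.array(c["camera_matrix"],float),R,t
def ray(c,p):
    K,R,t=cam(c); d=R.T@np.linalg.inv(K)@np.array([p[0],p[1],1.]); return -R.T@t,d/np.linalg.norm(d)
def atz(c,p,z):
    o,d=ray(c,p); return o+d*(z-o[2])/d[2]
def tri(rs):
    A=sum(np.eye(3)-np.outer(d,d) for o,d in rs); b=sum((np.eye(3)-np.outer(d,d))@o for o,d in rs); return np.linalg.solve(A,b)
def proj(c,P):
    K,R,t=cam(c); q=K@(R@np.array(P)+t); return q[:2]/q[2]
E
python3 - <<'E'
from h import *
np.set_printoptions(precision=4,suppress=True)
ims=[]
C={}
for n in("scene","top","wrist"):
    C[n]=capture(n); ims.append(C[n]["img"]); K,R,t=cam(C[n]); print(n,-R.T@t,R[2])
    for l in("can","lid","cap","full_shaker","ramekin_a","embosser","chopstick_rest","cake_lifter","cutter"):
        print(n,l,[(np.round(m["at"]),round(m["conf"],2),atz(C[n],m["at"],{"lid":0,"cap":.026}.get(l,0))[:2]) for m in mark_of(n,l)[:2]],[(np.round(m["bbox"]),round(m["conf"],2)) for m in spot_in(n,l)[:2]])
for n in C: cv2.imwrite(f"pics/{n}0.png",C[n]["img"])
s=read_state();print(s)
E
```

```text
scene [ 1.1494 -0.3188  0.816 ] [-0.5601  0.3235 -0.7627]
scene can [(array([238., 250.]), 0.55, array([ 0.5006, -0.1236]))] [(array([218., 215., 251., 262.]), 0.83)]
scene lid [(array([332., 191.]), 0.62, array([0.4492, 0.1375])), (array([238., 250.]), 0.56, array([ 0.5028, -0.1246]))] [(array([318., 183., 345., 197.]), 0.43)]
scene cap [(array([327., 182.]), 0.86, array([0.4396, 0.1284]))] [(array([315., 164., 343., 188.]), 0.63), (array([292., 277., 332., 323.]), 0.58)]
scene full_shaker [(array([233., 350.]), 0.97, array([ 0.7079, -0.2268]))] [(array([208., 299., 251., 365.]), 0.81)]
scene ramekin_a [(array([367., 290.]), 0.96, array([0.7202, 0.0543])), (array([313., 306.]), 0.7, array([ 0.6983, -0.0561]))] [(array([290., 275., 334., 322.]), 0.72), (array([346., 257., 389., 306.]), 0.55)]
scene embosser [(array([460., 244.]), 0.79, array([0.7187, 0.2909]))] [(array([450., 222., 476., 254.]), 0.56)]
scene chopstick_rest [(array([303., 233.]), 0.57, array([0.5286, 0.0172]))] [(array([293., 218., 309., 236.]), 0.8)]
scene cake_lifter [] [(array([390., 113., 489., 195.]), 0.62)]
scen
[... 1400 characters left out ...]
t [] []
wrist cake_lifter [(array([368., 401.]), 0.6, array([0.4703, 0.4108]))] [(array([278., 315., 431., 452.]), 0.91)]
wrist cutter [] []
{'time': 2.85, 'joints': array([ 0.9801,  0.048 ,  0.0992,  1.622 , -0.    ,  1.443 ]), 'qvel': array([-0.0002, -0.0017,  0.0008, -0.0005,  0.0008, -0.0017]), 'effort': array([ -0.0001, -33.8634,  32.0146,   0.0014,  -0.0002,  -0.    ]), 'position': array([0.2344, 0.4697, 0.2423]), 'ee_rot': array([[-0.8948,  0.4465,  0.    ],
       [ 0.4465,  0.8948, -0.    ],
       [-0.    ,  0.    , -1.    ]]), 'contact_force': array([-0.365 , -0.085 ,  0.2215]), 'wrist_torque': array([ 0.0062, -0.035 , -0.0442]), 'gripper_force': 0.0, 'width': 0.08560376139458029}
```

View pics/scene0.png

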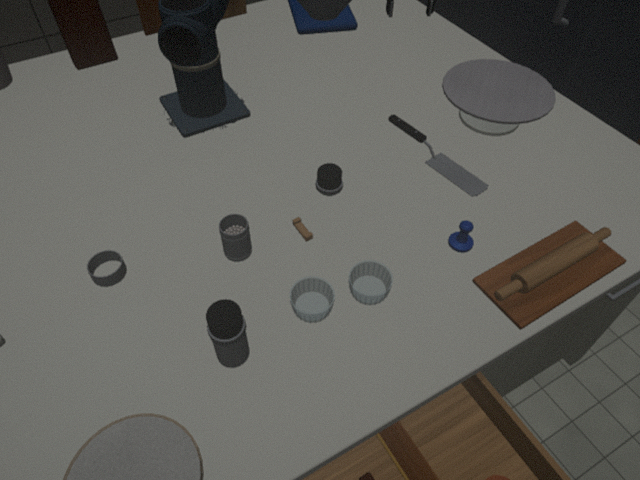

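View pics/top0.png

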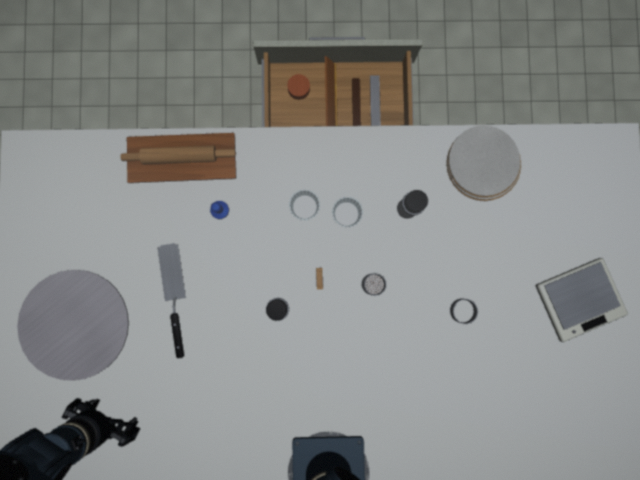

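The scene picture shows the capped lid at about (329,180), the open can at (236,237) with its mouth near (234,221), and the full shaker at (226,335). In the top picture they are at (277,309), (374,284) and (413,203). The space around the lid and can is free.

Call:
jog_arm(
  targets=[
    {"delta_pos":[-15,-9,0]},
    {"delta_pos":[-30,-18,0]},
    {"delta_pos":[-35,-22,0]},
    {"delta_pos":[-35,-22,0]},
    {"delta_pos":[-35,-22,0]},
    {"delta_pos":[-35,-22,0]},
    {"delta_pos":[-35,-22,0]},
    {"delta_pos":[-35,-22,0]},
    {"delta_pos":[-30,-18,0]},
    {"delta_pos":[-15,-9,0]},
    {"delta_pos":[0,0,0]},
  ],
)

```text
$.targets[0]: bad value
```

```bash
cat >> h.py <<'E'
import pickle
np.set_printoptions(precision=4,suppress=True)
def look(tag,labels=("lid","cap","can")):
    c=capture("wrist"); out={"cam":c}
    for l in labels:
        b=silhouettes("wrist",l)[:2]; out[l]=b
        print(l,[(np.round(x["bbox"]),round(x["conf"],2)) for x in b],[(np.round(x["at"],1),round(x["conf"],2)) for x in mark_of("wrist",l)[:2]])
    pickle.dump(out,open(tag+".pkl","wb")); cv2.imwrite(f"pics/{tag}.png",c["img"]); s=read_state(); print(s["time"],s["position"],s["ee_rot"],s["contact_force"]); return out
E
python3 -c "
from h import *
look('w1')"
```

```text
lid [] []
cap [] []
can [] []
3.2 [0.2344 0.4698 0.2423] [[-0.8948  0.4465 -0.0001]
 [ 0.4465  0.8948 -0.    ]
 [ 0.     -0.     -1.    ]] [-0.1503 -0.5634  0.47  ]
```

Rows need all fields.

Call:
jog_arm(
  targets=[
    {"delta_pos":[-15,-9,0],"delta_rot":[0,0,0],"gripper":1},
    {"delta_pos":[-30,-18,0],"delta_rot":[0,0,0],"gripper":1},
    {"delta_pos":[-35,-22,0],"delta_rot":[0,0,0],"gripper":1},
    {"delta_pos":[-35,-22,0],"delta_rot":[0,0,0],"gripper":1},
    {"delta_pos":[-35,-22,0],"delta_rot":[0,0,0],"gripper":1},
    {"delta_pos":[-35,-22,0],"delta_rot":[0,0,0],"gripper":1},
    {"delta_pos":[-35,-22,0],"delta_rot":[0,0,0],"gripper":1},
    {"delta_pos":[-35,-22,0],"delta_rot":[0,0,0],"gripper":1},
    {"delta_pos":[-30,-18,0],"delta_rot":[0,0,0],"gripper":1},
    {"delta_pos":[-15,-9,0],"delta_rot":[0,0,0],"gripper":1},
    {"delta_pos":[0,0,0],"delta_rot":[0,0,0],"gripper":1},
    {"delta_pos":[0,0,0],"delta_rot":[0,0,0],"gripper":1},
  ],
)

```text
time: 4.4
position: [0.4197, 0.1694, 0.2423]
ee_rot: [[-0.894, 0.447, -0.0], [0.447, 0.894, 0.001], [0.001, 0.0, -1.0]]
contact_force: [-0.2, -0.3, 0.4]
width: 0.086
gripper_force: 0.0
```

```bash
python3 -c "
from h import *
look('w1')"
```

```text
lid [(array([266., 208., 329., 247.]), 0.86), (array([ 82., 361., 136., 392.]), 0.2)] []
cap [(array([263., 218., 326., 288.]), 0.88), (array([518.,   2., 639., 274.]), 0.48)] [(array([297.2, 246.4]), 0.83)]
can [(array([ 78., 360., 129., 392.]), 0.72)] [(array([120.6, 379.4]), 0.66)]
4.75 [0.4194 0.1701 0.2424] [[-0.8955  0.4452  0.0001]
 [ 0.4452  0.8955  0.0001]
 [-0.      0.0001 -1.    ]] [ 0.6923 -0.4509 -0.1794]
```

Call:
jog_arm(
  targets=[
    {"delta_pos":[-10,-3,20],"delta_rot":[0,0,0],"gripper":1},
    {"delta_pos":[-20,-4,20],"delta_rot":[0,0,0],"gripper":1},
    {"delta_pos":[-20,-3,20],"delta_rot":[0,0,0],"gripper":1},
    {"delta_pos":[-10,0,10],"delta_rot":[0,0,0],"gripper":1},
    {"delta_pos":[0,0,0],"delta_rot":[0,0,0],"gripper":1},
    {"delta_pos":[0,0,0],"delta_rot":[0,0,0],"gripper":1},
  ],
)

```text
time: 5.35
position: [0.4687, 0.1341, 0.1727]
ee_rot: [[-0.895, 0.446, -0.001], [0.446, 0.895, 0.0], [0.001, 0.0, -1.0]]
contact_force: [-0.5, 0.2, 0.1]
width: 0.0853
gripper_force: 0.0
```

```bash
python3 -c "
from h import *
look('w2')"
```

```text
lid [(array([263., 148., 344., 194.]), 0.59)] [(array([230.2, 325.5]), 0.54)]
cap [(array([258., 158., 341., 248.]), 0.97)] [(array([302.3, 196.3]), 0.87)]
can [(array([  2., 348., 114., 418.]), 0.59)] []
5.7 [0.4692 0.134  0.1731] [[-0.8951  0.4459  0.0013]
 [ 0.4459  0.8951  0.0002]
 [-0.0011  0.0008 -1.    ]] [-0.3032  0.2619  0.3325]
```

```bash
cat >> h.py <<'E'
from scipy.optimize import least_squares
def circ(c,x,y,z,r,n=180):
    a=np.linspace(0,2*np.pi,n); K,R,t=cam(c); P=np.stack([x+r*np.cos(a),y+r*np.sin(a),0*a+z],1)
    q=(R@P.T).T+t; q=q@K.T; return q[:,:2]/q[:,2:]
def resid(p,c,mask,parts):
    h=cv2.convexHull(np.vstack([circ(c,p[0],p[1],p[2]+z,r) for z,r in parts]).astype(np.float32))
    cs,_=cv2.findContours(mask.astype(np.uint8),cv2.RETR_EXTERNAL,cv2.CHAIN_APPROX_NONE); k=max(cs,key=cv2.contourArea)[:,0]
    k=cv2.convexHull(k)[:,0] if 0 else k
    return np.array([cv2.pointPolygonTest(h,(float(a),float(b)),True) for a,b in k])
def fit(items,parts,p0,dz=True):
    f=lambda p:np.concatenate([resid(p if dz else [*p,p0[2]],c,m,parts)/np.sqrt(len(m[m])**.5) for c,m in items])
    r=least_squares(f,p0 if dz else p0[:2],loss="soft_l1",f_scale=.1,diff_step=1e-4,x_scale=.01); return r.x,np.median(np.abs(f(r.x)))
CAP=[(0,.028),(.034,.028)]
E
python3 - <<'E'
from h import *
W=[pickle.load(open(f"w{i}.pkl","rb")) for i in(1,2)]
it=[(w["cam"],w["cap"][0]["mask"]) for w in W]
for s in(it,it[:1],it[1:]):print("cap",fit(s,CAP,[.445,.131,.026]))
print("capz fixed",fit(it,CAP,[.445,.131,.026],False))
# other cameras
for n in("scene","top"):
    c=capture(n)
    for l,P,p0 in(("cap",CAP,[.445,.131,.026]),("can",[(0,.029),(.085,.029)],[.5,-.124,0])):
        m=silhouettes(n,l)
        for x in m[:2]: print(n,l,x["conf"],x["bbox"],fit([(c,x["mask"])],P,p0,False))
        if m and l=="can": pickle.dump((c,m[0]["mask"]),open(n+"can.pkl","wb"))
E
```

```text
cap (array([0.4408, 0.1292, 0.0173]), np.float64(0.046708097930470066))
cap (array([0.4431, 0.1272, 0.0111]), np.float64(0.03738637743016472))
cap (array([0.4406, 0.1295, 0.0175]), np.float64(0.03500676352614705))
capz fixed (array([0.4393, 0.1307]), np.float64(0.17486279864039622))
scene cap 0.94 [317.6, 164.0, 342.6, 186.8] (array([0.4409, 0.1337]), np.float64(0.19279657668790995))
scene can 0.74 [220.2, 212.2, 253.1, 262.2] (array([ 0.5032, -0.1231]), np.float64(0.14728491235713406))
top can 0.84 [362.5, 272.7, 387.4, 298.5] (array([ 0.501 , -0.1251]), np.float64(0.22787883858784236))
top can 0.17 [314.3, 265.6, 321.5, 286.7] (array([ 0.5223, -0.0036]), np.float64(0.6659018442031799))
```

View pics/w2.png

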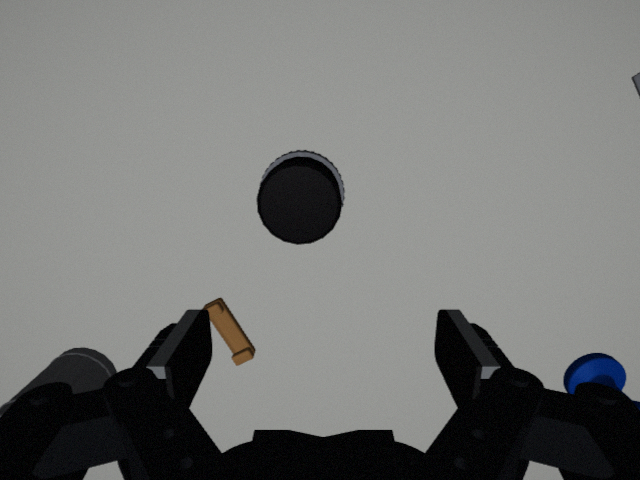

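In w2 the capped lid's top is at (300,203) and its collar at the back at (303,152). The fingers are at columns 190 and 460, with the bamboo rest at (230,330) and the can at the left edge. I'll correct the mask's half-pixel bias and refit.

```bash
sed -i 's/,True) for a,b in k\])/,True)-.5 for a,b in k])/' h.py; python3 - <<'E'
from h import *
W=[pickle.load(open(f"w{i}.pkl","rb")) for i in(1,2)]
it=[(w["cam"],w["cap"][0]["mask"]) for w in W]
un=[(w["cam"],w["cap"][0]["mask"]|w["lid"][0]["mask"]) for w in W]
LC=CAP+[(-.014,.031),(0,.031),(-.026,.0205)]
for s,P in((it,CAP),(un,LC),(un[:1],LC),(un[1:],LC)):print(fit(s,P,[.445,.131,.026]),fit(s,P,[.445,.131,.026],False))
cn=[pickle.load(open(n+"can.pkl","rb")) for n in("scene","top")]
B=[(0,.029),(.085,.029)]
print("can",fit(cn,B,[.5,-.124,0]),fit(cn,B,[.5,-.124,0],False),[fit([x],B,[.5,-.124,0],False) for x in cn])
E
```

```text
(array([0.4403, 0.1297, 0.0204]), np.float64(0.043986595627521156)) (array([0.4392, 0.1307]), np.float64(0.11715599609284294))
(array([0.4402, 0.1297, 0.0203]), np.float64(0.05039536254913654)) (array([0.4391, 0.1308]), np.float64(0.11111722833480958))
(array([0.4413, 0.1287, 0.0169]), np.float64(0.03606082435044585)) (array([0.4389, 0.1307]), np.float64(0.12056716142159904))
(array([0.44  , 0.13  , 0.0209]), np.float64(0.050606804169250674)) (array([0.4392, 0.1308]), np.float64(0.10264168943876423))
can (array([ 0.5015, -0.1231, -0.0027]), np.float64(0.08295222395816298)) (array([ 0.5024, -0.1234]), np.float64(0.09072079823060406)) [(array([ 0.5038, -0.1233]), np.float64(0.07219543015534421)), (array([ 0.501 , -0.1254]), np.float64(0.11629506717725213))]
```

Call:
jog_arm(
  targets=[
    {"delta_pos":[10,-6,10],"delta_rot":[0,0,0],"gripper":1},
    {"delta_pos":[10,-6,20],"delta_rot":[0,0,0],"gripper":1},
    {"delta_pos":[5,-4,20],"delta_rot":[0,0,0],"gripper":1},
    {"delta_pos":[0,0,10],"delta_rot":[0,0,0],"gripper":1},
    {"delta_pos":[0,0,0],"delta_rot":[0,0,0],"gripper":1},
    {"delta_pos":[0,0,0],"delta_rot":[0,0,0],"gripper":1},
  ],
)

```text
time: 6.6
position: [0.4401, 0.1305, 0.1128]
ee_rot: [[-0.895, 0.447, 0.001], [0.447, 0.895, 0.0], [-0.001, 0.0, -1.0]]
contact_force: [0.7, 0.1, 0.5]
width: 0.0854
gripper_force: 0.0
```

```bash
python3 - <<'E'
from h import *
w=look('w3',("lid","cap"))
W=[pickle.load(open(f"w{i}.pkl","rb")) for i in(1,2,3)]
LC=CAP+[(-.014,.031),(0,.031),(-.026,.0205)]
it=[(w["cam"],w["cap"][0]["mask"]) for w in W]
un=[(w["cam"],w["cap"][0]["mask"]|w["lid"][0]["mask"]) for w in W if w["lid"]]
for s,P in((it,CAP),(it[2:],CAP),(un,LC),(un[-1:],LC)):print(fit(s,P,[.44,.131,.026]),fit(s,P,[.44,.131,.026],False))
s=read_state(); 
# tool axis vs images
for z in(.02,.06): print(proj(W[2]["cam"],[*s["position"][:2],z]))
E
```

```text
lid [(array([270., 210., 373., 324.]), 0.72), (array([273., 197., 376., 253.]), 0.68)] []
cap [(array([270., 210., 374., 325.]), 0.85)] [(array([324.5, 251.9]), 0.86)]
6.85 [0.4404 0.1306 0.1133] [[-0.8948  0.4465  0.0019]
 [ 0.4465  0.8948  0.0003]
 [-0.0016  0.0011 -1.    ]] [ 0.5593  0.5776 -0.1799]
(array([0.4402, 0.13  , 0.0215]), np.float64(0.046366576626652375)) (array([0.4391, 0.1308]), np.float64(0.11748057339313514))
(array([0.4403, 0.1302, 0.0217]), np.float64(0.04189924828197486)) (array([0.4388, 0.1309]), np.float64(0.12355903164882819))
(array([0.4407, 0.1297, 0.0205]), np.float64(0.07374257147042265)) (array([0.4391, 0.1308]), np.float64(0.13834627658941923))
(array([0.4477, 0.1265, 0.0087]), np.float64(0.13384842197063823)) (array([0.4395, 0.1305]), np.float64(0.25784998487892846))
[323.6274 250.5691]
[323.74   275.7031]
```

View pics/w3.png

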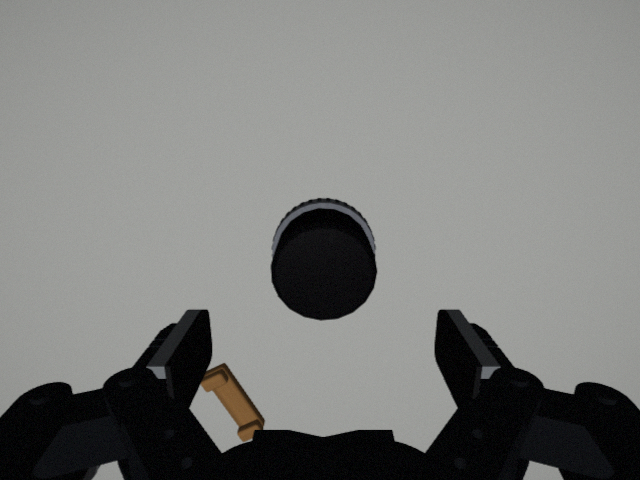

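```bash
python3 - <<'E'
import station; print([k for k in dir(station) if k[0]!="_"], getattr(station,"tips_ahead",None))
from h import *
c=pickle.load(open("w3.pkl","rb"))["cam"]; K,R,t=cam(c); print(K[0,0])
s=read_state();p=s["position"];T=s["ee_rot"]
for z in(-.005,0,.005,.011,.016): print(z,[proj(c,p+T@np.array([x,y,z])) for x in(.011,-.011) for y in(-.0427,)])
E
```

```text
['Unreachable', 'capture', 'job_done', 'mark_of', 'read_state', 'silhouettes', 'spot_in', 'tips_ahead'] 0.011
385.4867516173308
-0.005 [array([206.9957, 309.664 ]), array([212.1854, 361.5494])]
0 [array([210.8178, 303.4342]), array([215.6796, 353.9596])]
0.005 [array([214.3971, 297.6002]), array([218.961 , 346.8319])]
0.011 [array([218.403 , 291.0708]), array([222.6444, 338.8312])]
0.016 [array([221.5232, 285.9851]), array([225.5211, 332.5825])]
```

Open, the tips stand about 2 mm behind the TCP, so the 11 mm figure refers to the shut gripper. At 62 mm they should be about 4 mm ahead. I'll descend to TCP z of about 8 mm.

Call:
jog_arm(
  targets=[
    {"delta_pos":[1,0,15],"delta_rot":[0,0,0],"gripper":1},
    {"delta_pos":[0,0,25],"delta_rot":[0,0,0],"gripper":1},
    {"delta_pos":[0,0,25],"delta_rot":[0,0,0],"gripper":1},
    {"delta_pos":[0,0,20],"delta_rot":[0,0,0],"gripper":1},
    {"delta_pos":[0,0,12],"delta_rot":[0,0,0],"gripper":1},
    {"delta_pos":[0,0,8],"delta_rot":[0,0,0],"gripper":1},
    {"delta_pos":[0,0,0],"delta_rot":[0,0,0],"gripper":1},
    {"delta_pos":[0,0,0],"delta_rot":[0,0,0],"gripper":1},
  ],
)

```text
time: 7.65
position: [0.4394, 0.1311, 0.0082]
ee_rot: [[-0.895, 0.446, 0.001], [0.446, 0.895, 0.0], [-0.001, 0.001, -1.0]]
contact_force: [0.4, -0.4, 0.2]
width: 0.0853
gripper_force: 0.0
```

Call:
jog_arm(
  newtons=40,
  targets=[
    {"delta_pos":[0,0,0],"delta_rot":[0,0,0],"gripper":0.8},
    {"delta_pos":[0,0,0],"delta_rot":[0,0,0],"gripper":0.75},
    {"delta_pos":[0,0,0],"delta_rot":[0,0,0],"gripper":0.7},
    {"delta_pos":[0,0,0],"delta_rot":[0,0,0],"gripper":0.6},
    {"delta_pos":[0,0,0],"delta_rot":[0,0,0],"gripper":0.5},
    {"delta_pos":[0,0,0],"delta_rot":[0,0,0],"gripper":0.5},
    {"delta_pos":[0,0,0],"delta_rot":[0,0,0],"gripper":0.5},
    {"delta_pos":[0,0,0],"delta_rot":[0,0,0],"gripper":0.5},
  ],
)

```text
time: 8.45
position: [0.4397, 0.1311, 0.0087]
ee_rot: [[-0.895, 0.446, 0.002], [0.446, 0.895, 0.0], [-0.002, 0.001, -1.0]]
contact_force: [-0.7, 0.9, 5.5]
width: 0.0606
gripper_force: 42.6
```

Call:
jog_arm(
  targets=[
    {"delta_pos":[0,0,-5],"delta_rot":[0,0,0],"gripper":0.5},
    {"delta_pos":[0,0,-10],"delta_rot":[0,0,0],"gripper":0.5},
    {"delta_pos":[0,0,-18],"delta_rot":[0,0,0],"gripper":0.5},
    {"delta_pos":[0,0,-20],"delta_rot":[0,0,0],"gripper":0.5},
    {"delta_pos":[0,0,-20],"delta_rot":[0,0,0],"gripper":0.5},
    {"delta_pos":[0,0,-20],"delta_rot":[0,0,0],"gripper":0.5},
    {"delta_pos":[0,0,-20],"delta_rot":[0,0,0],"gripper":0.5},
    {"delta_pos":[0,0,-20],"delta_rot":[0,0,0],"gripper":0.5},
    {"delta_pos":[0,0,-18],"delta_rot":[0,0,0],"gripper":0.5},
    {"delta_pos":[0,0,-10],"delta_rot":[0,0,0],"gripper":0.5},
    {"delta_pos":[0,0,0],"delta_rot":[0,0,0],"gripper":0.5},
    {"delta_pos":[0,0,0],"delta_rot":[0,0,0],"gripper":0.5},
  ],
)

```text
time: 9.65
position: [0.4383, 0.1309, 0.1678]
ee_rot: [[-0.895, 0.446, -0.001], [0.446, 0.895, -0.0], [0.001, -0.0, -1.0]]
contact_force: [-0.5, -0.6, -1.2]
width: 0.0607
gripper_force: 43.2
```

```bash
python3 - <<'E'
from h import *
w=look('w4',("cap","can","lid"))
LC=CAP+[(-.014,.031),(0,.031),(-.026,.0205)]
s=read_state();p=s["position"];z=p[2]-.0085+.026
for m in w["cap"][:1]:print(fit([(w["cam"],m["mask"])],CAP,[p[0],p[1],z]),fit([(w["cam"],m["mask"])],CAP,[p[0],p[1],z],False), z)
E
```

```text
cap [(array([229., 285., 423., 446.]), 0.9)] [(array([324.1, 357.4]), 0.82)]
can [(array([ 92., 439.,  94., 444.]), 0.61)] []
lid [(array([236., 255., 412., 353.]), 0.7)] []
10.0 [0.4382 0.1309 0.1676] [[-0.8948  0.4465 -0.0014]
 [ 0.4465  0.8948 -0.0002]
 [ 0.0011 -0.0008 -1.    ]] [ 0.1651 -0.4344 -0.9179]
(array([0.4417, 0.129 , 0.1649]), np.float64(0.6613128315959853)) (array([0.439 , 0.1303]), np.float64(0.12014419851995065)) 0.18510214869591798
```

View pics/w4.png

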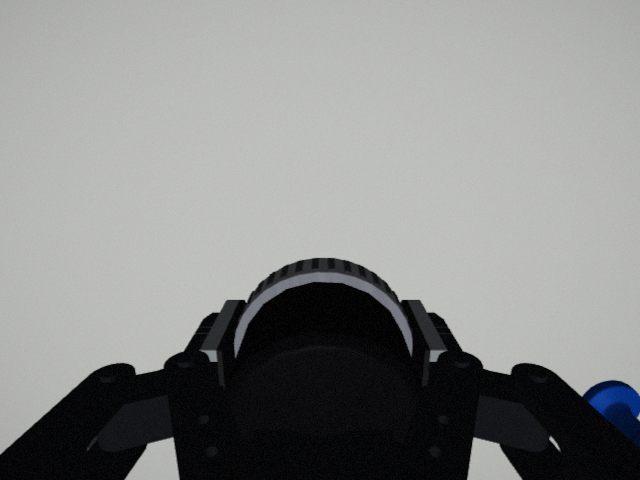

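In w4 the lid is held level, with the collar's front edge at (323,275) and cap and lid centred between the pads. Next I'll carry it to a viewpoint beside the can.

Call:
jog_arm(
  targets=[
    {"delta_pos":[-8,-7,0],"delta_rot":[0,0,0],"gripper":0.5},
    {"delta_pos":[-18,-15,0],"delta_rot":[0,0,0],"gripper":0.5},
    {"delta_pos":[-27,-22,0],"delta_rot":[0,0,0],"gripper":0.5},
    {"delta_pos":[-30,-25,0],"delta_rot":[0,0,0],"gripper":0.5},
    {"delta_pos":[-30,-25,0],"delta_rot":[0,0,0],"gripper":0.5},
    {"delta_pos":[-30,-25,0],"delta_rot":[0,0,0],"gripper":0.5},
    {"delta_pos":[-30,-25,0],"delta_rot":[0,0,0],"gripper":0.5},
    {"delta_pos":[-28,-23,0],"delta_rot":[0,0,0],"gripper":0.5},
    {"delta_pos":[-20,-17,0],"delta_rot":[0,0,0],"gripper":0.5},
    {"delta_pos":[-14,-10,0],"delta_rot":[0,0,0],"gripper":0.5},
    {"delta_pos":[-6,-5,0],"delta_rot":[0,0,0],"gripper":0.5},
    {"delta_pos":[0,0,0],"delta_rot":[0,0,0],"gripper":0.5},
  ],
)

```text
time: 11.2
position: [0.5654, -0.156, 0.1679]
ee_rot: [[-0.894, 0.448, -0.001], [0.448, 0.894, 0.0], [0.001, -0.0, -1.0]]
contact_force: [0.2, -0.4, -1.2]
width: 0.0609
gripper_force: 43.2
```

```bash
cat >> h.py <<'E'
CAN=[(0,.029),(.085,.029)]
E
python3 - <<'E'
from h import *
w=look('w5',("can","lid"))
for m in w["can"][:1]:
    a=[(w["cam"],m["mask"])]; print(fit(a,CAN,[.502,-.124,0]),fit(a,CAN,[.502,-.124,0],False))
E
```

```text
can [(array([268.,  76., 372., 188.]), 0.88)] [(array([319.9, 130.9]), 0.58), (array([511.4,  59.7]), 0.49)]
lid [(array([235., 254., 411., 353.]), 0.96)] []
11.45 [ 0.5651 -0.1538  0.1685] [[-0.8954  0.4453 -0.0001]
 [ 0.4453  0.8954  0.0002]
 [ 0.0001  0.0001 -1.    ]] [-0.7917 -0.0585 -1.6228]
(array([ 0.5027, -0.1275, -0.0039]), np.float64(0.0327704669764531)) (array([ 0.5027, -0.1275]), np.float64(0.09763358778213696))
```

View pics/w5.png

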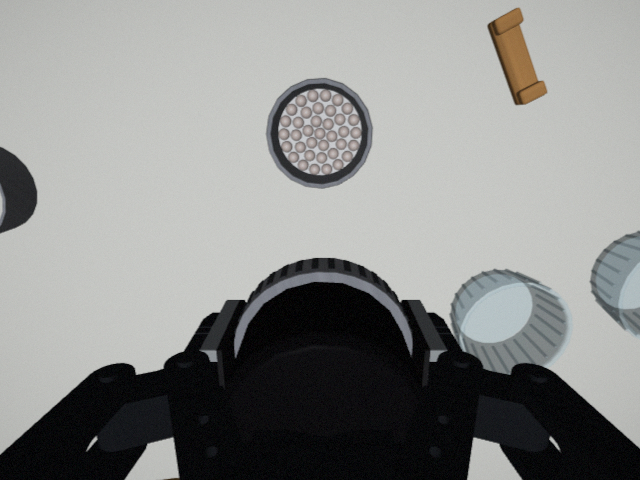

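In w5 the can is seen almost straight down at (320,132), with its mouth open and the pearls inside. The lid is in the hand at (323,300). The arm was still settling during that shot, so I'll look again now.

```bash
python3 - <<'E'
from h import *
for i in(1,2):
    w=look(f'w6{i}',("can","cap","lid"))
    a=[(w["cam"],w["can"][0]["mask"])]; print(fit(a,CAN,[.502,-.124,0]),fit(a,CAN,[.502,-.124,0],False))
c=w["cam"]; s=read_state();p=s["position"];T=s["ee_rot"]
off=.0085 # TCP z minus lid origin z
a=[proj(c,p+T@np.array([.031,0,off-z])) for z in(.012,.026)]; print("collar near edge expect",a, "sides z26",[proj(c,p+T@np.array([.0,y,off-.026])) for y in(-.031,.031)])
for z in(.034,.026): print("cap rim near edge",proj(c,p+T@np.array([.028,0,off-.026])),"cap top near",proj(c,p+T@np.array([.028,0,off-.060])))
m=w["lid"][0]["mask"]; col=np.where(m[:,323])[0]; print("lid col323 rows",col.min(),col.max())
m=w["cap"][0]["mask"]; col=np.where(m[:,323])[0]; print("cap col323 rows",col.min(),col.max()); r=np.where(m[330])[0];print("cap row330",r.min(),r.max())
r=np.where(w["lid"][0]["mask"][285])[0];print("lid row285",r.min(),r.max())
E
```

```text
can [(array([486.,  12., 545., 106.]), 0.74)] [(array([316.5, 130.9]), 0.93)]
cap [(array([226., 283., 419., 447.]), 0.67)] [(array([320.5, 357.6]), 0.56)]
lid [(array([234., 255., 411., 356.]), 0.89)] []
11.8 [ 0.5654 -0.1545  0.1684] [[-0.895   0.4462  0.0001]
 [ 0.4462  0.895  -0.    ]
 [-0.0001  0.     -1.    ]] [ 0.3365  0.1105 -1.3323]
(array([0.5212, 0.0341, 0.0016]), np.float64(1.1753893699687659)) (array([0.5213, 0.0347]), np.float64(1.1773390191074502))
can [(array([263.,  80., 370., 188.]), 0.75)] [(array([317.4, 131.9]), 0.6)]
cap [(array([227., 283., 421., 443.]), 0.88)] [(array([327. , 358.7]), 0.96), (array([624.6, 276. ]), 0.62)]
lid [(array([234., 256., 410., 356.]), 0.84), (array([445., 268., 570., 374.]), 0.61)] []
12.15 [ 0.5654 -0.1548  0.1683] [[-0.8948  0.4465 -0.0001]
 [ 0.4465  0.8948  0.    ]
 [ 0.0001  0.     -1.    ]] [-0.5262  0.3412 -1.4677]
(array([ 0.5027, -0.1276, -0.005 ]), np.float64(0.028483227971318373)) (array([ 0.5027, -0.1275]), np.float64(0.12282096034355915))
collar near edge expect [array([322.6851, 255.7084]), array([322.6273, 270.484 ])] sides z26 [array([232.5104, 354.3175]), array([412.7834, 354.4262])]
cap rim near edge [322.6277 279.1502] cap top near [322.4186 335.6574]
cap rim near edge [322.6277 279.1502] cap top near [322.4186 335.6574]
lid col323 rows 258 282
cap col323 rows 282 435
cap row330 246 399
lid row285 258 387
```

Call:
jog_arm(
  targets=[
    {"delta_pos":[6,0,0],"delta_rot":[0,0,0],"gripper":0.5},
    {"delta_pos":[13,-1,0],"delta_rot":[0,0,0],"gripper":0.5},
    {"delta_pos":[16,-1,5],"delta_rot":[0,0,0],"gripper":0.5},
    {"delta_pos":[16,-1,10],"delta_rot":[0,0,0],"gripper":0.5},
    {"delta_pos":[12.5,0,12],"delta_rot":[0,0,0],"gripper":0.5},
    {"delta_pos":[6,0,12],"delta_rot":[0,0,0],"gripper":0.5},
    {"delta_pos":[0,0,8],"delta_rot":[0,0,0],"gripper":0.5},
    {"delta_pos":[0,0,3],"delta_rot":[0,0,0],"gripper":0.5},
    {"delta_pos":[0,0,0],"delta_rot":[0,0,0],"gripper":0.5},
    {"delta_pos":[0,0,0],"delta_rot":[0,0,0],"gripper":0.5},
    {"delta_pos":[0,0,0],"delta_rot":[0,0,0],"gripper":0.5},
  ],
)

```text
time: 13.25
position: [0.5026, -0.1267, 0.1191]
ee_rot: [[-0.895, 0.447, 0.001], [0.447, 0.895, -0.001], [-0.001, 0.0, -1.0]]
contact_force: [-0.7, 0.2, -1.1]
width: 0.0606
gripper_force: 43.2
```

```bash
python3 - <<'E'
from h import *
w=look('w7',("can","lid"))
c=w["cam"]; s=read_state();p=s["position"];T=s["ee_rot"]
im=c["img"].copy()
L=p+T@np.array([-.0008,0,0])
for (x,y),col in(((L[0],L[1]),(0,255,0)),((.5027,-.1275),(0,0,255))):
    for z in(0,.085): cv2.polylines(im,[circ(c,x,y,z,.029).astype(np.int32)],1,col,1)
cv2.imwrite("pics/w7a.png",cv2.resize(im[120:400,130:520],None,fx=2,fy=2)); print(L)
E
```

```text
can [(array([263., 198., 382., 280.]), 0.62)] [(array([323.9, 238.5]), 0.82)]
lid [(array([235., 256., 411., 357.]), 0.92)] []
13.5 [ 0.5021 -0.1265  0.1186] [[-0.8948  0.4465  0.0004]
 [ 0.4465  0.8948 -0.0002]
 [-0.0005  0.     -1.    ]] [ 0.248  -0.3483 -1.0868]
[ 0.5028 -0.1268  0.1186]
```

View pics/w7a.png

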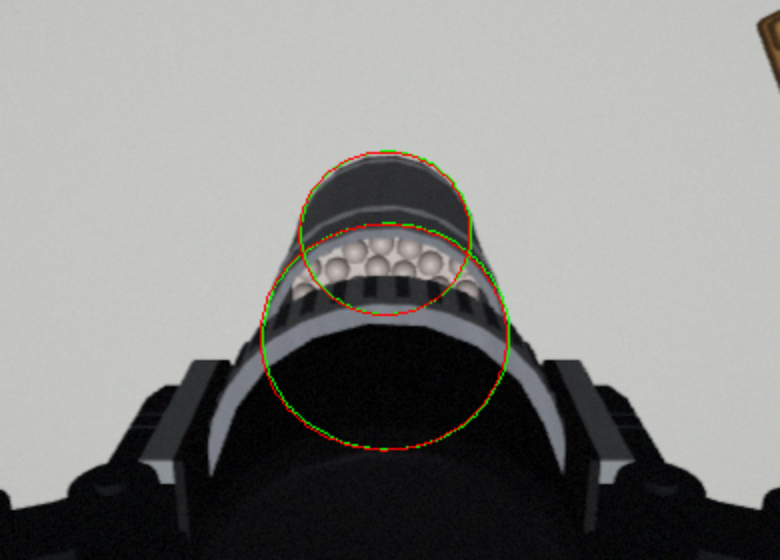

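The overlay shows the can's rim and base within about 1 mm of the model under the lid, at (387,225) and (387,155) in the crop. Alignment is good, so I'll lower in stages.

Call:
jog_arm(
  targets=[
    {"delta_pos":[0,-0.3,6],"delta_rot":[0,0,0],"gripper":0.5},
    {"delta_pos":[0,0,8],"delta_rot":[0,0,0],"gripper":0.5},
    {"delta_pos":[0,0,6],"delta_rot":[0,0,0],"gripper":0.5},
    {"delta_pos":[0,0,3],"delta_rot":[0,0,0],"gripper":0.5},
    {"delta_pos":[0,0,2],"delta_rot":[0,0,0],"gripper":0.5},
    {"delta_pos":[0,0,2],"delta_rot":[0,0,0],"gripper":0.5},
    {"delta_pos":[0,0,0],"delta_rot":[0,0,0],"gripper":0.5},
    {"delta_pos":[0,0,0],"delta_rot":[0,0,0],"gripper":0.5},
  ],
)

```text
time: 14.3
position: [0.5019, -0.1267, 0.0915]
ee_rot: [[-0.895, 0.446, 0.0], [0.446, 0.895, -0.0], [-0.0, 0.0, -1.0]]
contact_force: [-0.4, 0.0, -1.2]
width: 0.0608
gripper_force: 43.2
```

Call:
jog_arm(
  targets=[
    {"delta_pos":[0,0,2],"delta_rot":[0,0,0],"gripper":0.5},
    {"delta_pos":[0,0,2],"delta_rot":[0,0,0],"gripper":0.5},
    {"delta_pos":[0,0,1],"delta_rot":[0,0,0],"gripper":0.5},
    {"delta_pos":[0,0,0],"delta_rot":[0,0,0],"gripper":0.5},
    {"delta_pos":[0,0,0],"delta_rot":[0,0,0],"gripper":0.5},
  ],
)

```text
time: 14.8
position: [0.5017, -0.1266, 0.0863]
ee_rot: [[-0.895, 0.446, -0.0], [0.446, 0.895, 0.0], [0.0, 0.0, -1.0]]
contact_force: [0.2, -0.3, -1.7]
width: 0.0607
gripper_force: 43.2
```

Call:
jog_arm(
  targets=[
    {"delta_pos":[0,0,1],"delta_rot":[0,0,0],"gripper":0.5},
    {"delta_pos":[0,0,1],"delta_rot":[0,0,0],"gripper":0.5},
    {"delta_pos":[0,0,1],"delta_rot":[0,0,0],"gripper":0.5},
    {"delta_pos":[0,0,0.5],"delta_rot":[0,0,0],"gripper":0.5},
    {"delta_pos":[0,0,0],"delta_rot":[0,0,0],"gripper":0.5},
    {"delta_pos":[0,0,0],"delta_rot":[0,0,0],"gripper":0.5},
  ],
)

```text
time: 15.4
position: [0.5018, -0.1267, 0.0828]
ee_rot: [[-0.895, 0.446, 0.0], [0.446, 0.895, -0.0], [-0.0, -0.0, -1.0]]
contact_force: [0.5, -0.4, -0.4]
width: 0.0606
gripper_force: 43.2
```

Call:
jog_arm(
  targets=[
    {"delta_pos":[0,0,0.5],"delta_rot":[0,0,0],"gripper":0.5},
    {"delta_pos":[0,0,0.5],"delta_rot":[0,0,0],"gripper":0.5},
    {"delta_pos":[0,0,0],"delta_rot":[0,0,0],"gripper":0.5},
    {"delta_pos":[0,0,0],"delta_rot":[0,0,0],"gripper":0.5},
  ],
)

```text
time: 15.8
position: [0.5018, -0.1267, 0.0818]
ee_rot: [[-0.895, 0.446, 0.0], [0.446, 0.895, -0.0], [-0.0, -0.0, -1.0]]
contact_force: [0.4, -0.4, -0.8]
width: 0.0607
gripper_force: 43.2
```

Call:
jog_arm(
  targets=[
    {"delta_pos":[0,0,0.5],"delta_rot":[0,0,0],"gripper":0.5},
    {"delta_pos":[0,0,0],"delta_rot":[0,0,0],"gripper":0.5},
    {"delta_pos":[0,0,0],"delta_rot":[0,0,0],"gripper":0.5},
  ],
)

```text
time: 16.1
position: [0.5019, -0.1267, 0.0818]
ee_rot: [[-0.895, 0.446, 0.001], [0.446, 0.895, -0.0], [-0.001, 0.0, -1.0]]
contact_force: [0.0, -0.2, 1.5]
width: 0.0606
gripper_force: 43.4
```

Call:
jog_arm(
  targets=[
    {"delta_pos":[0,0,0.5],"delta_rot":[0,0,0],"gripper":0.5},
    {"delta_pos":[0,0,0],"delta_rot":[0,0,0],"gripper":0.5},
    {"delta_pos":[0,0,0],"delta_rot":[0,0,0],"gripper":0.5},
  ],
)

```text
time: 16.4
position: [0.502, -0.1267, 0.0817]
ee_rot: [[-0.895, 0.446, 0.001], [0.446, 0.895, -0.0], [-0.001, 0.0, -1.0]]
contact_force: [-1.4, 0.4, 5.2]
width: 0.0606
gripper_force: 43.6
```

Contact came at TCP z 81.7 mm, which puts the lid origin at about 73.2 mm: home. I'll ease off the load and release.

Call:
jog_arm(
  targets=[
    {"delta_pos":[0,0,-0.5],"delta_rot":[0,0,0],"gripper":0.5},
    {"delta_pos":[0,0,0],"delta_rot":[0,0,0],"gripper":0.74},
    {"delta_pos":[0,0,0],"delta_rot":[0,0,0],"gripper":0.78},
    {"delta_pos":[0,0,0],"delta_rot":[0,0,0],"gripper":0.85},
    {"delta_pos":[0,0,0],"delta_rot":[0,0,0],"gripper":0.95},
    {"delta_pos":[0,0,0],"delta_rot":[0,0,0],"gripper":1},
    {"delta_pos":[0,0,0],"delta_rot":[0,0,0],"gripper":1},
    {"delta_pos":[0,0,0],"delta_rot":[0,0,0],"gripper":1},
  ],
)

```text
time: 17.2
position: [0.5018, -0.1266, 0.0813]
ee_rot: [[-0.895, 0.446, -0.0], [0.446, 0.895, 0.0], [0.0, 0.0, -1.0]]
contact_force: [0.2, -0.3, -0.3]
width: 0.0856
gripper_force: 0.0
```

```bash
python3 - <<'E'
from h import *
w=look('w8',("can","lid","cap"))
c=w["cam"]; s=read_state();p=s["position"]
if w["cap"]: print(fit([(c,w["cap"][0]["mask"])],CAP,[p[0],p[1],.099],False))
im=c["img"].copy()
for z,r in((.085,.031),(.099,.031),(.099,.028),(.133,.028)): cv2.polylines(im,[circ(c,p[0]+.0007,p[1]-.0004,z,r).astype(np.int32)],1,(0,255,0),1)
cv2.imwrite("pics/w8a.png",np.hstack([im[150:480,150:500],c["img"][150:480,150:500]]))
E
```

```text
can [] [(array([530.8, 453.4]), 0.72), (array([322.9, 260. ]), 0.62)]
lid [(array([233., 257., 413., 355.]), 0.97)] []
cap [(array([221., 283., 425., 451.]), 0.83)] [(array([322.9, 358.4]), 0.92)]
17.55 [ 0.5017 -0.1267  0.0813] [[-0.8948  0.4465  0.    ]
 [ 0.4465  0.8948 -0.    ]
 [-0.     -0.     -1.    ]] [ 1.2027 -0.4277 -0.2313]
(array([ 0.5025, -0.1273]), np.float64(0.14299796320930674))
```

View pics/w8a.png

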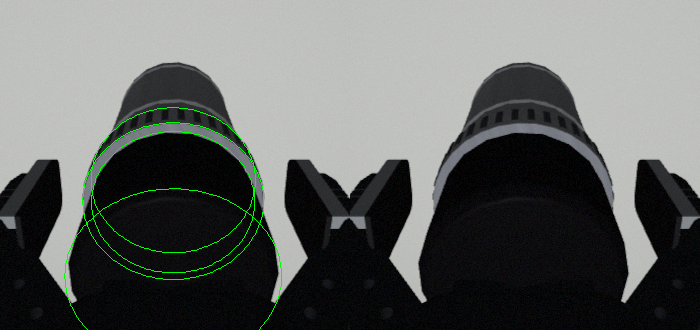

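w8a shows the lid flush on the can, with the collar band at (175,120), the cap on it and the pads clear on both sides. Next I'll raise the hand to the cap's height and grip it lightly.

Call:
jog_arm(
  newtons=25,
  targets=[
    {"delta_pos":[0,0,-6],"delta_rot":[0,0,0],"gripper":1},
    {"delta_pos":[0,0,-11],"delta_rot":[0,0,0],"gripper":1},
    {"delta_pos":[0,0,-11],"delta_rot":[0,0,0],"gripper":1},
    {"delta_pos":[0,0,-6],"delta_rot":[0,0,0],"gripper":1},
    {"delta_pos":[0,0,0],"delta_rot":[0,0,0],"gripper":0.85},
    {"delta_pos":[0,0,0],"delta_rot":[0,0,0],"gripper":0.75},
    {"delta_pos":[0,0,0],"delta_rot":[0,0,0],"gripper":0.7},
    {"delta_pos":[0,0,0],"delta_rot":[0,0,0],"gripper":0.65},
    {"delta_pos":[0,0,0],"delta_rot":[0,0,0],"gripper":0.55},
    {"delta_pos":[0,0,0],"delta_rot":[0,0,0],"gripper":0.5},
    {"delta_pos":[0,0,0],"delta_rot":[0,0,0],"gripper":0.5},
    {"delta_pos":[0,0,0],"delta_rot":[0,0,0],"gripper":0.5},
  ],
)

```text
time: 18.75
position: [0.5016, -0.1266, 0.1151]
ee_rot: [[-0.895, 0.446, -0.0], [0.446, 0.895, 0.0], [0.0, -0.0, -1.0]]
contact_force: [0.6, -0.1, 0.7]
width: 0.0543
gripper_force: 26.8
```

Call:
jog_arm(
  targets=[
    {"delta_pos":[0,0,-2],"delta_rot":[0,0,0],"gripper":0.5},
    {"delta_pos":[0,0,-3],"delta_rot":[0,0,0],"gripper":0.5},
    {"delta_pos":[0,0,-4],"delta_rot":[0,0,0],"gripper":0.5},
    {"delta_pos":[0,0,-4],"delta_rot":[0,0,0],"gripper":0.5},
    {"delta_pos":[0,0,-4],"delta_rot":[0,0,0],"gripper":0.5},
    {"delta_pos":[0,0,-4],"delta_rot":[0,0,0],"gripper":0.5},
    {"delta_pos":[0,0,-4],"delta_rot":[0,0,0],"gripper":0.5},
    {"delta_pos":[0,0,-4],"delta_rot":[0,0,0],"gripper":0.5},
    {"delta_pos":[0,0,-3],"delta_rot":[0,0,0],"gripper":0.5},
    {"delta_pos":[0,0,-1],"delta_rot":[0,0,0],"gripper":0.5},
    {"delta_pos":[0,0,0],"delta_rot":[0,0,0],"gripper":0.5},
  ],
)

```text
time: 19.85
position: [0.5018, -0.1267, 0.1485]
ee_rot: [[-0.895, 0.446, 0.0], [0.446, 0.895, -0.0], [-0.0, -0.0, -1.0]]
contact_force: [0.2, 1.0, -0.5]
width: 0.0537
gripper_force: 26.8
```

```bash
python3 - <<'E'
from h import *
w=look('w9',("can","lid","cap"))
c=capture("scene"); cv2.imwrite("pics/s9.png",np.hstack([cv2.resize(c["img"][150:330,170:320],None,fx=2,fy=2),cv2.resize(w["cam"]["img"],(480,360))]))
E
```

```text
can [(array([283., 193., 364., 231.]), 0.86), (array([  2., 242.,  40., 331.]), 0.23)] []
lid [(array([265., 212., 382., 280.]), 0.91)] [(array([325.2, 259.4]), 0.77)]
cap [(array([246., 254., 403., 422.]), 0.92)] [(array([322.2, 313.1]), 0.58)]
20.2 [ 0.5016 -0.1266  0.1481] [[-0.8948  0.4465 -0.0004]
 [ 0.4465  0.8948  0.0001]
 [ 0.0004 -0.0001 -1.    ]] [ 0.5398 -0.0686 -1.1577]
```

View pics/s9.png

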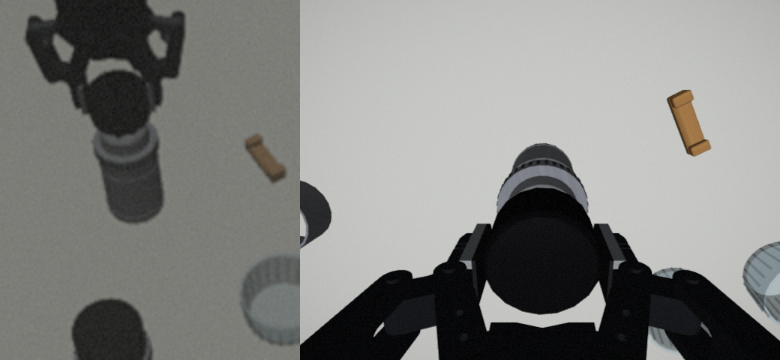

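The picture shows the lid seated on the upright can, at (127,145) in the left half, with its boss bare. The cap is alone in the gripper at (120,100), so I'll lift it well clear.

Call:
jog_arm(
  targets=[
    {"delta_pos":[0,0,-5],"delta_rot":[0,0,0],"gripper":0.5},
    {"delta_pos":[0,0,-10],"delta_rot":[0,0,0],"gripper":0.5},
    {"delta_pos":[0,0,-15],"delta_rot":[0,0,0],"gripper":0.5},
    {"delta_pos":[0,0,-15],"delta_rot":[0,0,0],"gripper":0.5},
    {"delta_pos":[0,0,-15],"delta_rot":[0,0,0],"gripper":0.5},
    {"delta_pos":[0,0,-15],"delta_rot":[0,0,0],"gripper":0.5},
    {"delta_pos":[0,0,-15],"delta_rot":[0,0,0],"gripper":0.5},
    {"delta_pos":[0,0,-12],"delta_rot":[0,0,0],"gripper":0.5},
    {"delta_pos":[0,0,-8],"delta_rot":[0,0,0],"gripper":0.5},
    {"delta_pos":[0,0,-4],"delta_rot":[0,0,0],"gripper":0.5},
    {"delta_pos":[0,0,0],"delta_rot":[0,0,0],"gripper":0.5},
    {"delta_pos":[0,0,0],"delta_rot":[0,0,0],"gripper":0.5},
  ],
)

```text
time: 21.45
position: [0.5015, -0.1266, 0.2617]
ee_rot: [[-0.895, 0.447, -0.001], [0.447, 0.895, 0.0], [0.001, -0.0, -1.0]]
contact_force: [-0.1, 0.6, -0.4]
width: 0.0541
gripper_force: 26.8
```

```bash
python3 - <<'E'
from h import *
w=look('w10',("can","lid","cap"))
c=capture("scene"); cv2.imwrite("pics/s10.png",np.hstack([cv2.resize(c["img"][130:330,150:320],None,fx=1.8,fy=1.8),cv2.resize(w["cam"]["img"],(480,360))]))
E
```

```text
can [(array([295., 172., 348., 192.]), 0.73), (array([520., 273., 623., 356.]), 0.5)] []
lid [(array([286., 180., 361., 253.]), 0.77)] [(array([323.1, 214.5]), 0.88)]
cap [(array([243., 252., 397., 423.]), 0.57)] [(array([322.7, 315.6]), 0.72)]
21.8 [ 0.5016 -0.1266  0.2619] [[-0.8948  0.4465 -0.0006]
 [ 0.4465  0.8948  0.0003]
 [ 0.0007 -0.     -1.    ]] [ 0.1704 -0.3017  0.8763]
```

View pics/s10.png

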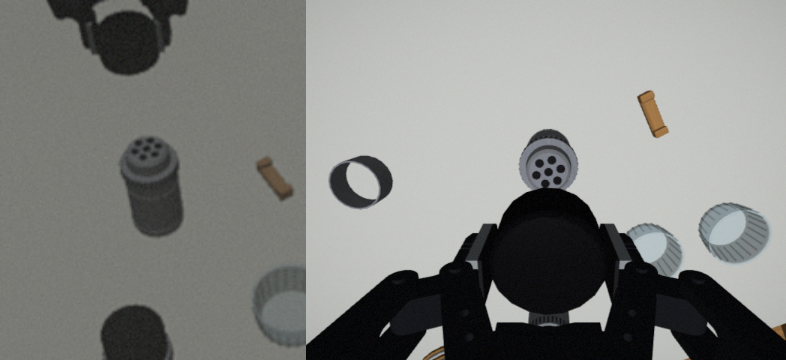

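The sifter lid sits square on the can at (150,165), and the cap is held high at (130,40). The other things on the counter are untouched.

```bash
python3 -c "
from station import *
print(job_done())"
```

```text
the job is handed in; nothing more can be done
None
```

The lid is fully seated on the upright can, and the dust cap is held in the gripper about 0.11 m above the shaker; I handed the job in at about 22 s of the 58 s allowed.

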